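Build up a crucible filter on a filter flask

ROBOT

A 7-joint arm with a two-finger parallel gripper is mounted at the origin on the work surface. World frame = base frame: x ahead of the robot, y to its left, z up, the work surface at z = 0. Lengths are in mm, angles in rad, forces in N, time in s.
With the tool pointing down it reaches from about 400 to 900 mm from the base axis. Payload 5.6 kg.
Tool frame: the origin (TCP) lies at the very end of the fingers, on their centre line; the grasp point (between the pads) lies 19 mm behind it (r.grip_depth is the distance from the TCP to the grasp point, in mm); z points along the fingers, y is the direction in which the jaws open and shut (so a half turn about z gives the same grasp; the last joint's range is limited). The gripper opens to 92 mm and grips with 3 to 60 N. Pads are 20 mm wide; open, the fingers measure 128 mm over their backs; the gripper's body (75 mm by 189 mm) begins 69 mm behind the grasp point.
Start: joints at [1.228, 0.468, -0.012, 1.603, 0.006, 1.071, -0.056], TCP at [191.922, -621.027, 214.592] pointing down, gripper open.
Joint ranges: [-2.53, 2.53], [-0.31, 2.02], [-1.57, 1.55], [0.28, 2.44], [-1.29, 4.43], [0.15, 1.84], [-2.92, 2.92]. Speed limits (rad/s): [2.57, 2.57, 3.14, 3.14, 3.14, 3.14, 3.14].

INTERFACE

Orientations are given as a rotation vector (axis times angle).
In Python, from workcell import r gives the robot as it stands.
- The arm moves only by the tool step_arm, never from a script. Its argument "targets" is a list that holds one entry, the list of rows, each a list of 4 numbers: the shift along the tool's x, y, z in m, then the turn about the tool's z in rad. In form: [[[tx, ty, tz, yaw], ...]]. A call has 1 to 10 rows; each row is the pose to reach, as a shift and turn from the pose commanded when the call began, along the tool's axes at that moment; what a row does not reach only later rows make up. A row lasts 1/8 s, in which the tool goes at most 62.5 mm and 10.7 degrees, less where a joint would pass 70% of its speed; a pose out of reach is approached as far as the arm can. A call with a gripper value outside its range is refused whole. "claw" is the opening, from -1 (shut) to 1 (fully open), set as the call begins (left out, the last holds). The fingers move at their own pace and stop on an object; "squeeze" is the grip in N (left out, the last holds). Time passes only in rows, so rows that repeat a pose let the fingers close. It gives the time, the measured TCP pose, the force and the opening at its end, in the units of the state.
- r.get_state(): the state, without advancing time (a new reading comes with each control period).
- r.camera(name): name is "scene" or "top"; returns the picture (400x640x3 uint8, red, green, blue); there is no depth.
- r.calibration(name): a dict with "fx", "fy", "cx", "cy" (pixels), "k1" (the pictures are not rectified: a ray, as slopes to the right and down, at radius r is drawn at 1 + k1 r^2 times it, then the intrinsics apply), "R" (3x3) and "t" (3): a world point X has camera coordinates R X + t. Camera axes: x right, y down, z forward; pixel columns grow to the right and rows downward; lengths in mm; the calibration is good to about 2 mm. A picture is of the moment at which its call begins. calibration takes no time and is no camera call.
- r.hand_in(): hands the job in, once; it reports no verdict.
Trained networks look in the newest picture that a camera, given by its name, has taken for a name from the list of things; names that differ only in an ending like _2 or _b are one class to them, and where a whole thing is asked for, a point or a joint stands for the part that bears it (a point fixed in the world has none). Each returns a list of dicts, best first, with "p" (0 to 1); they miss things now and then, are a little off and sometimes report something else, mostly with a low value. They report only what shows in the picture. A call takes as long as a camera call.
- r.look_for(camera, query): "pixel" ([column, row] in pixels, amid what is visible of it).
- r.outline_of(camera, query): "pixels" (400x640 bool, what is visible of it) and "pixel" ([column, row] in pixels, amid what is visible of it).
- r.mark_of(camera, query): "pixel" ([column, row] in pixels: a listed point, or the origin of a listed thing).
The state is a dict: "t": time; "joint_positions": joint angles; "joint_velocities": joint speeds; "joint_efforts": joint torques, N m; "ee_pos": TCP position; "ee_rot": TCP orientation; "ft_force": force on the tool from outside, world axes, zero at the start; "moment": the same for the moment, N m; "grip_width": finger opening in mm.
Only numpy, scipy, OpenCV 4.12 (cv2) and the standard library are available. Lean on these libraries where they do the work, as an engineer would, in place of code of your own. Each camera call takes 0.05 s, during which the arm holds its last target.

TASK

Put the filtering set together on the flask, from the bottom up and in this order: the black rubber collar into the flask's mouth, then the grey crucible holder with its stem down through the collar, then the porcelain crucible upright in the holder's cup, and last the lid on the crucible. Each part should sit fully down and level before the next goes on; do not drop the crucible or the lid, and leave the two bottles and the dish where they stand.

Things in the scene. Friction and masses are not known exactly. Their poses are not given: they have to be found in the camera images.
- flask_mouth (a point): Centre of the open mouth of a conical glass filter flask, fixed upright on a dark steel foot (104 mm across, 8 mm high); mouth 125 mm above the bench. Neck 45 mm long, 42 mm outside, 34 mm inside, open 45 mm deep; cone below widens to 86 mm. A level side arm, 10 mm thick, 37 mm below the mouth, points along +x of this frame to 57 mm from the axis. z up.
- stand: Turned wooden stand, fixed to the bench, that keeps the crucible holder at the start: a foot disc 80 mm across and 8 mm high with a column 40 mm across up to 50 mm, bored 19 mm from the top. Origin at the centre of its underside, z up.
- collar_center (a point): Loose black rubber collar, round, 36 mm high, narrow end down; point on its axis half-way up (18 mm). Lower 14 mm: plug tapering from 28 to 25 mm across at the foot. Upper 22 mm: straight flange 46 mm across, to be gripped. 19 mm bore right through. Seated, the flange rests on the flask's rim and this point is 4 mm above the mouth. z up. About 45 g.
- holder_center (a point): Loose grey plastic crucible holder, round, 60 mm high, hanging in the stand; point on its axis half-way up (30 mm). Stem: lower 40 mm, 13 mm across, pointed. Cup: upper 20 mm, 56 mm across, straight sides, to be gripped; inside 46 mm across, 16 mm deep, flat floor. Seated, the cup rests on the collar's top and this point is 8 mm above the collar's point. z up. About 80 g.
- crucible_center (a point): Loose white porcelain crucible, an open round pot, upright, 46 mm high; point on its axis half-way up (23 mm). 34 mm across at the foot, 42 mm from 20 mm up to the rim; mouth 36 mm inside, small holes in the floor. Seated on the floor of the holder's cup it stands 30 mm out of it and this point is 37 mm above the holder's point. z up. About 60 g.
- lid_center (a point): Loose white porcelain lid, knob up, 29 mm high; point on its axis half-way up (14.5 mm). Below, a plug 29 mm across, 5 mm deep; then a disc 46 mm across, 4 mm thick; then an upright knob 14 mm across, 20 mm high, to be gripped. Seated, disc on the crucible's rim and plug inside, this point is 32.5 mm above the crucible's point. z up. About 35 g.
- amber_center (a point): Brown glass bottle with a blue cap, 64 mm across and 150 mm high, standing loose; half-way up its axis. Not to be disturbed.
- jar_center (a point): Clear glass jar, the wide-mouthed second bottle, with a black cap, 68 mm across and 100 mm high, standing loose; half-way up its axis. Not to be disturbed.
- dish_center (a point): White porcelain dish, 84 mm across and 30 mm high, standing loose and empty; half-way up its axis. Not to be disturbed.

How it is judged:
By the outcome, as a careful person would: the job done as asked, in the order asked, and still so for the second after the job is handed in, with the robot touching nothing.
It also fails if it takes over 128 s, if anything falls off the work surface, if the arm or the gripper's body presses on something with over 40 N, if the wrist force passes 120 N, or if a joint passes its speed limit or range.

## Working session

There is one attempt and no reset: what is moved stays moved. The work goes in short steps, Python scripts to look and compute and a tool call to move; the robot and the scene stay as the last step left them, time stands still between calls to the robot, and variables do not carry over. Pictures are saved under pics/ and viewed, and the job is handed in when it is done.

Besides the shell and the picture viewer there is one more tool, called as name(argument=value, ...) on one line, values as JSON. step_arm: Moves the arm, as the interface text tells. Its arguments: {"type":"object","properties":{"targets":{"type":"array"},"claw":{"type":"number"},"squeeze":{"type":"number"}},"required":["targets"]}

```bash
ls; mkdir -p pics
python3 - <<'E'
from workcell import r
import cv2,numpy as np
s=r.get_state();print({k:np.round(v,3).tolist() for k,v in s.items()})
for c in("scene","top"):
    im=r.camera(c);cv2.imwrite(f"pics/{c}0.png",im[:,:,::-1])
    k=r.calibration(c);print(c,{a:np.round(b,4).tolist() for a,b in k.items()})
    for n in["flask_mouth","stand","collar_center","holder_center","crucible_center","lid_center","amber_center","jar_center","dish_center"]:
        print(n,[(np.round(d["pixel"],1).tolist(),round(d["p"],2)) for d in r.mark_of(c,n)][:3])
E
```

```text
pics
{'t': 0.0, 'joint_positions': [1.228, 0.468, -0.012, 1.604, 0.006, 1.071, -0.056], 'joint_velocities': [-0.001, 0.001, -0.0, -0.0, 0.0, -0.0, -0.002], 'joint_efforts': [-0.0, -52.058, -0.013, -24.375, -0.057, 0.017, 0.0], 'ee_pos': [191.717, -620.462, 213.647], 'ee_rot': [-3.105, -0.469, 0.001], 'ft_force': [0.322, 0.276, -0.827], 'moment': [-0.046, -0.009, 0.018], 'grip_width': 91.531}
scene {'fx': 458.3309, 'fy': 458.3309, 'cx': 313.306, 'cy': 198.9544, 'k1': 0.0256, 'R': [[0.8262, 0.5633, 0.0088], [0.3487, -0.499, -0.7934], [-0.4425, 0.6586, -0.6087]], 't': [-512.142, -134.2318, 1403.81]}
flask_mouth [([167.1, 236.0], 0.59)]
stand [([279.4, 263.0], 0.71)]
collar_center [([333.0, 196.9], 0.8)]
holder_center [([278.3, 249.6], 0.65)]
crucible_center [([320.9, 156.3], 0.56), ([227.4, 331.7], 0.53)]
lid_center [([264.5, 211.8], 0.46)]
amber_center [([228.9, 330.3], 0.63), ([373.7, 256.7], 0.26)]
jar_center [([389.8, 157.0], 0.74)]
dish_center [([371.8, 256.6], 0.94)]
top {'fx': 454.5675, 'fy': 454.5675, 'cx': 317.0696, 'cy': 195.3645, 'k1': -0.0617, 'R': [[0.0152, -0.9999, 0.0003], [-0.9854, -0.015, -0.1694], [0.1694, 0.0022, -0.9856]], 't': [6.486, 643.1233, 1144.9959]}
flask_mouth [([440.3, 267.2], 0.96)]
stand [([366.9, 210.1], 0.56)]
collar_center [([277.8, 210.8], 0.79)]
holder_center [([373.6, 206.8], 0.8), ([439.6, 268.1], 0.26)]
crucible_center [([218.9, 259.0], 0.68)]
lid_center [([332.6, 254.5], 0.74)]
amber_center [([466.1, 177.4], 0.7)]
jar_center [([188.0, 190.6], 0.94), ([439.9, 264.9], 0.73), ([328.6, 147.4], 0.29)]
dish_center [([329.8, 146.5], 0.65), ([188.2, 190.9], 0.47)]
```

View pics/scene0.png

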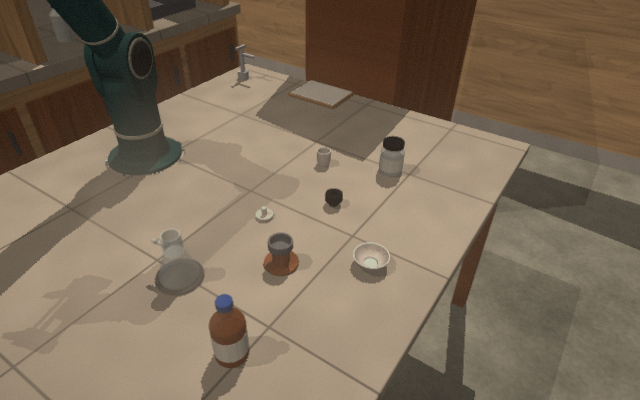

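View pics/top0.png

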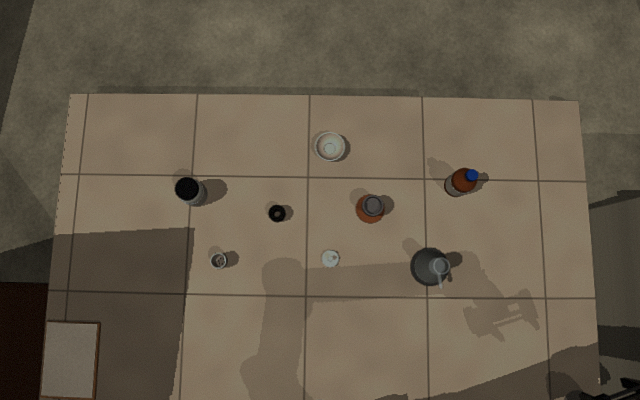

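```bash
cat > h.py <<'E'
import numpy as np,cv2
from workcell import r
from scipy.optimize import least_squares
from scipy.spatial.transform import Rotation as Ro
def ray(c,p):
    k=r.calibration(c);u=np.array([(p[0]-k["cx"])/k["fx"],(p[1]-k["cy"])/k["fy"]]);v=u.copy()
    for _ in range(20): v=u/(1+k["k1"]*(v@v))
    R=np.array(k["R"]);t=np.array(k["t"]);d=R.T@np.array([v[0],v[1],1.]);return -R.T@t,d
def proj(c,X):
    k=r.calibration(c);X=np.atleast_2d(X)@np.array(k["R"]).T+np.array(k["t"]);v=X[:,:2]/X[:,2:]
    v=v*(1+k["k1"]*(v**2).sum(1,keepdims=True));return v*[k["fx"],k["fy"]]+[k["cx"],k["cy"]]
def atz(c,p,z):
    o,d=ray(c,p);return o+d*(z-o[2])/d[2]
E
python3 - <<'E'
from h import *
P=dict(flask=(125,(167.1,236),(440.3,267.2)),stand=(0,(279.4,263),(366.9,210.1)),collar=(18,(333,196.9),(277.8,210.8)),holder=(40,(278.3,249.6),(373.6,206.8)),cruc=(23,(320.9,156.3),(218.9,259)),lid=(14.5,(264.5,211.8),(332.6,254.5)),amber=(75,(228.9,330.3),(466.1,177.4)),jar=(50,(389.8,157),(188,190.6)),dish=(15,(371.8,256.6),(329.8,146.5)))
for n,(z,a,b) in P.items(): print(n,z,atz("scene",a,z).round(1),atz("top",b,z).round(1))
E
```

```text
flask 125 [ 462. -295.  125.] [ 458.2 -286.3  125. ]
stand 0 [ 615.8 -131.2    0. ] [ 613.4 -121.2    0. ]
collar 18 [594.9 129.   18. ] [605.3 122.   18. ]
holder 40 [ 613.7 -130.1   40. ] [ 616.9 -134.8   40. ]
cruc 23 [461.8 271.5  23. ] [472.9 274.6  23. ]
lid 14.5 [483.  -20.2  14.5] [490.2 -27.6  14.5]
amber 75 [ 690.8 -369.1   75. ] [ 693.4 -375.1   75. ]
jar 50 [648.8 345.7  50. ] [651.4 360.8  50. ]
dish 15 [785.3  -6.8  15. ] [788.3 -17.   15. ]
```

```bash
cat >> h.py <<'E'
# profiles: list of (z, radius) relative to bottom
PR=dict(collar=[(0,12.5),(14,14),(14,23),(36,23)],holder=[(40,28),(60,28)],crucible=[(0,17),(20,21),(46,21)],lid=[(0,14.5),(5,14.5),(5,23),(9,23),(9,7),(29,7)],
 flask=[(0,52),(8,52),(8,43),(80,21),(125,21)],stand=[(0,40),(8,40),(8,20),(50,20)],holderful=[(0,1),(8,6.5),(40,6.5),(40,28),(60,28)],amber=[(0,32),(110,32),(130,14),(150,14)],jar=[(0,34),(100,34)],dish=[(0,25),(30,42)])
def sil(c,n,x,y,z0,S=4):
    m=np.zeros((400*S,640*S),np.uint8);a=np.linspace(0,2*np.pi,48,endpoint=False)
    pr=PR[n]
    for (z1,r1),(z2,r2) in zip(pr[:-1],pr[1:]):
        X=np.concatenate([np.c_[x+rr*np.cos(a),y+rr*np.sin(a),0*a+z0+zz] for zz,rr in((z1,r1),(z2,r2))])
        p=(proj(c,X)+.5)*S-.5
        cv2.fillConvexPoly(m,cv2.convexHull(np.round(p).astype(np.int32)),255)
    return cv2.resize(m,(640,400),interpolation=cv2.INTER_AREA)/255.
def fit(c,n,mask,x,y,z0):
    from scipy.optimize import minimize
    f=lambda v:np.abs(sil(c,n,v[0],v[1],z0)-mask).sum()
    b=minimize(f,[x,y],method="Nelder-Mead",options=dict(initial_simplex=[[x,y],[x+6,y],[x,y+6]],xatol=.1,fatol=.1,maxfev=120))
    return b.x,b.fun,mask.sum()
E
python3 - <<'E'
from h import *
G=dict(collar=(600,125,0),crucible=(467,273,0),lid=(486,-24,0),holder=(615,-132,10),flask=(460,-290,0),stand=(615,-126,0),amber=(692,-372,0),jar=(650,353,0),dish=(787,-12,0))
M={}
for c in("scene","top"):
    im=r.camera(c);M[c]=im
    for n,(x,y,z) in G.items():
        q={"flask":"flask_mouth","stand":"stand"}.get(n,n+"_center")
        o=r.outline_of(c,q)
        for d in o[:2]:
            m=d["pixels"];M[c+n+("2" if d is not o[0] else"")]=m
            if abs(np.array(d["pixel"])-proj(c,[x,y,z+15])[0]).max()>25: print(c,n,"other",d["pixel"],d["p"]);continue
            b,f,s=fit(c,n,m.astype(float),x,y,z);print(c,n,round(d["p"],2),b.round(1),round(f),s)
np.savez_compressed("m.npz",**M)
print(r.get_state()["t"])
E
```

```text
scene collar 0.7 [597.5 126.8] 24 260.0
scene crucible other [174.8, 267.9] 0.73
scene crucible 0.57 [467.9 275.4] 27 229.0
scene lid 0.6 [481.6 -20.6] 24 180.0
scene holder 0.6 [ 618.  -126.5] 22 517.0
scene holder other [388.7, 156.7] 0.42
scene flask 0.91 [ 462.3 -289.7] 142 2252.0
scene stand 0.85 [ 619.5 -130.1] 249 688.0
scene amber 0.95 [ 685.4 -366.5] 231 2244.0
scene jar 0.55 [648.3 358.4] 118 846.0
scene dish 0.6 [786.5 -16.2] 54 850.0
top collar 0.59 [597.6 124.6] 28 237.0
top crucible 0.69 [468.3 272.4] 25 216.0
top lid 0.54 [480.6 -21.2] 36 204.0
top holder 0.92 [ 617.4 -128.8] 35 358.0
top flask 0.61 [ 461.1 -288.5] 74 1201.0
top stand 0.71 [ 614.9 -126.5] 445 239.0
top amber 0.7 [ 683.3 -364.7] 103 719.0
top jar 0.9 [647.  349.7] 104 727.0
2.0
```

```bash
cat >> h.py <<'E'
def go(x,y,z):
    s=r.get_state();R=Ro.from_rotvec(s["ee_rot"]).as_matrix()
    print("t",round(s["t"],2),"pos",np.round(s["ee_pos"],1),"rot",np.round(s["ee_rot"],3),"w",round(float(s["grip_width"]),1),"F",np.round(s["ft_force"],1))
    d=R.T@(np.array([x,y,z])-s["ee_pos"]);print("tool delta m",np.round(d/1000,4),"dist",round(float(np.linalg.norm(d))));return d
E
python3 - <<'E'
from h import *
for _ in range(3): go(597.6,125.7,215); print(r.get_state()['ee_pos'])
E
```

```text
t 2.0 pos [ 191.9 -621.   214.6] rot [ 3.106  0.469 -0.   ] w 91.9 F [ 0.3  0.4 -0.4]
tool delta m [ 6.080e-01 -5.937e-01 -4.000e-04] dist 850
[ 191.93443927 -621.02120603  214.61623926]
t 2.0 pos [ 191.9 -621.   214.6] rot [ 3.106  0.469 -0.   ] w 91.9 F [ 0.3  0.4 -0.4]
tool delta m [ 6.080e-01 -5.937e-01 -4.000e-04] dist 850
[ 191.93443927 -621.02120603  214.61623926]
t 2.0 pos [ 191.9 -621.   214.6] rot [ 3.106  0.469 -0.   ] w 91.9 F [ 0.3  0.4 -0.4]
tool delta m [ 6.080e-01 -5.937e-01 -4.000e-04] dist 850
[ 191.93443927 -621.02120603  214.61623926]
```

Run:
```python
import numpy as np,cv2
from h import proj
M=np.load("m.npz")
out=[]
for c,(x,y,n) in [("scene",(167,245,60)),("top",(435,265,50))]:
    im=M[c][y-n:y+n,x-n:x+n,::-1];out.append(cv2.resize(im,(400,400),interpolation=cv2.INTER_CUBIC))
cv2.imwrite("pics/fl.png",np.hstack(out))
```

```text
(no output)
```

View pics/fl.png

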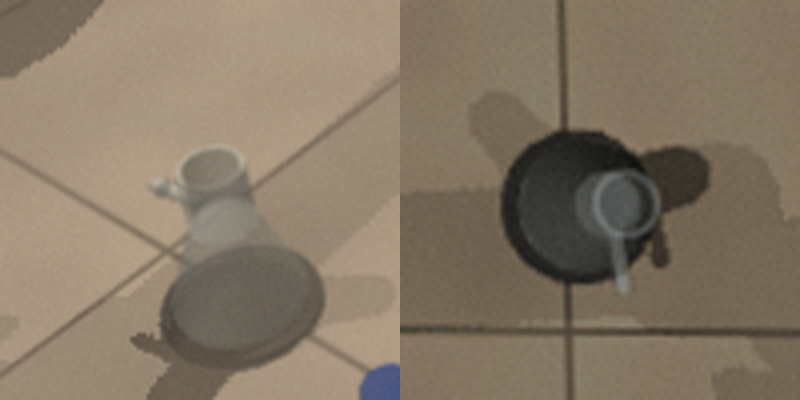

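step_arm(targets=[[[0.304,-0.297,0,0],[0.304,-0.297,0,0],[0.304,-0.297,0,0],[0.304,-0.297,0,0],[0.304,-0.297,0,0],[0.304,-0.297,0,0],[0.608,-0.594,0,0],[0.608,-0.594,0,0],[0.608,-0.594,0,0],[0.608,-0.594,0,0]]], claw=1, squeeze=20)

```text
t: 3.25
ee_pos: [491.0, -70.1, 215.0]
ee_rot: [3.106, 0.468, 0.001]
ft_force: [-0.3, -0.4, -0.9]
grip_width: 91.5
```

Run:
```python
from h import *
print(atz("scene",(170.9,235.4),125).round(1),atz("top",(441.75,266.25),125).round(1))
go(597.6,125.7,100)
```

```text
[ 466.9 -289.4  125. ] [ 460.5 -289.9  125. ]
t 3.25 pos [491.  -70.1 215. ] rot [3.106e+00 4.680e-01 1.000e-03] w 91.5 F [-0.3 -0.4 -0.9]
tool delta m [ 0.1596 -0.1557  0.115 ] dist 251
```

step_arm(targets=[[[0.16,-0.156,0.08,0],[0.16,-0.156,0.08,0],[0.16,-0.156,0.08,0],[0.16,-0.156,0.08,0],[0.16,-0.156,0.08,0],[0.16,-0.156,0.08,0],[0.16,-0.156,0.08,0]]])

```text
t: 4.12
ee_pos: [597.1, 122.6, 135.3]
ee_rot: [3.106, 0.465, 0.001]
ft_force: [-0.7, -1.2, 0.5]
grip_width: 91.8
```

Run:
```python
from h import *
go(597.6,125.7,15)
for c in("scene","top"):
    im=r.camera(c).copy()
    p=proj(c,[597.6,125.7,25])[0].astype(int);x,y=p
    cv2.imwrite(f"pics/c_{c}.png",cv2.resize(im[y-50:y+50,x-50:x+50,::-1],(400,400),interpolation=cv2.INTER_CUBIC))
a=[cv2.imread(f"pics/c_{c}.png") for c in("scene","top")];cv2.imwrite("pics/c1.png",np.hstack(a))
```

```text
t 4.12 pos [597.1 122.6 135.3] rot [3.106e+00 4.650e-01 1.000e-03] w 91.8 F [-0.7 -1.2  0.5]
tool delta m [ 0.0013 -0.003   0.1202] dist 120
```

View pics/c1.png

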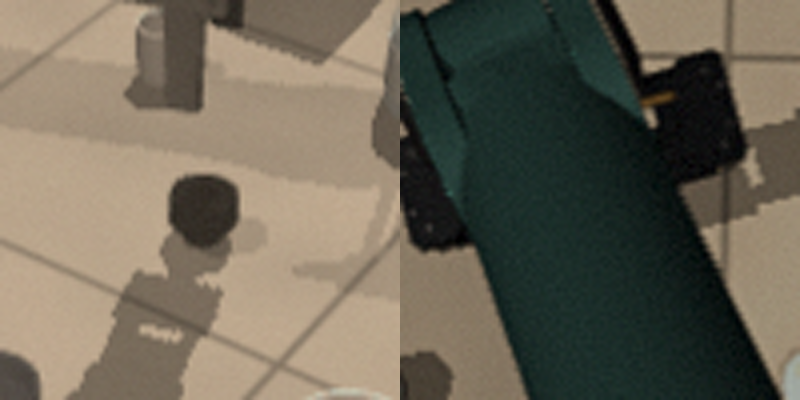

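step_arm(targets=[[[0.001,-0.002,0.04,0],[0.001,-0.002,0.08,0],[0.001,-0.002,0.11,0],[0.001,-0.002,0.12,0],[0.001,-0.002,0.12,0],[0.001,-0.002,0.12,0]]])

```text
t: 4.97
ee_pos: [598.4, 126.9, 16.1]
ee_rot: [-3.106, -0.468, -0.004]
ft_force: [-0.1, -0.3, -0.1]
grip_width: 92.1
```

Run:
```python
from h import *
go(597.6,125.7,15)
```

```text
t 4.97 pos [598.4 126.9  16.1] rot [-3.106 -0.468 -0.004] w 92.1 F [-0.1 -0.3 -0.1]
tool delta m [-0.0011  0.0009  0.0011] dist 2
```

Close on the collar.

step_arm(targets=[[[-0.001,0.001,0.001,0],[-0.001,0.001,0.001,0],[-0.001,0.001,0.001,0],[-0.001,0.001,0.001,0],[-0.001,0.001,0.001,0],[-0.001,0.001,0.001,0],[-0.001,0.001,0.001,0],[-0.001,0.001,0.001,0]]], claw=-1, squeeze=15)

```text
t: 5.98
ee_pos: [596.7, 125.4, 13.6]
ee_rot: [3.106, 0.469, 0.0]
ft_force: [-0.0, -0.4, 0.4]
grip_width: 45.6
```

step_arm(targets=[[[0,0,-0.04,0],[0,0,-0.1,0],[0,0,-0.16,0],[0,0,-0.2,0],[0,0,-0.2,0],[0,0,-0.2,0],[0,0,-0.2,0]]])

```text
t: 6.85
ee_pos: [595.6, 125.2, 211.7]
ee_rot: [3.106, 0.469, -0.005]
ft_force: [-0.3, -0.1, -1.0]
grip_width: 45.6
```

Run:
```python
from h import *
go(461.5,-289.5,215)
im=r.camera("scene").copy()
s=r.get_state()["ee_pos"]
m=sil("scene","collar",s[0],s[1],s[2]-14.5)
e=((m>.5).astype(np.uint8));b=e-cv2.erode(e,np.ones((3,3)))
x,y=proj("scene",s)[0].astype(int)
w=slice(y-50,y+50),slice(x-50,x+50)
im2=im.copy();im2[b>0]=(255,0,0)
cv2.imwrite("pics/c2.png",np.hstack([cv2.resize(q[w][:,:,::-1],(400,400),interpolation=cv2.INTER_CUBIC) for q in(im,im2)]))
print([ (d["pixel"],d["p"]) for d in r.mark_of("scene","collar_center")],proj("scene",s+[0,0,3.5]))
```

```text
t 6.85 pos [595.6 125.2 211.7] rot [ 3.106  0.469 -0.005] w 45.6 F [-0.3 -0.1 -1. ]
tool delta m [-0.2506  0.3566 -0.0027] dist 436
[([336.7, 131.6], 0.73)] [[335.37006437 131.81956769]]
```

View pics/c2.png

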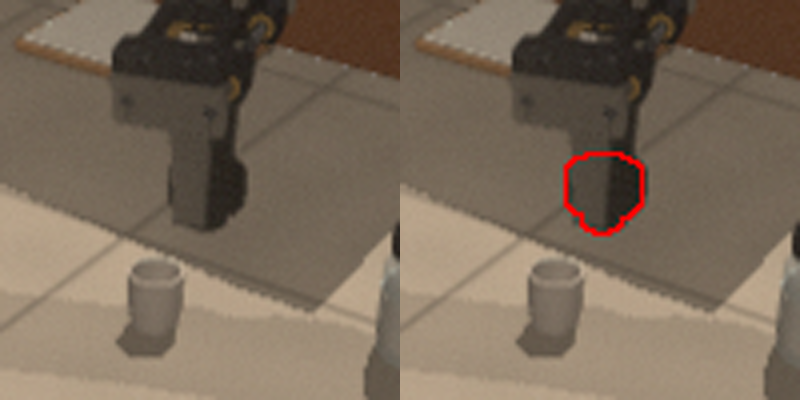

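step_arm(targets=[[[-0.251,0.357,-0.003,0],[-0.251,0.357,-0.003,0],[-0.251,0.357,-0.003,0],[-0.251,0.357,-0.003,0],[-0.251,0.357,-0.003,0],[-0.251,0.357,-0.003,0],[-0.251,0.357,-0.003,0],[-0.251,0.357,-0.003,0],[-0.251,0.357,-0.003,0],[-0.251,0.357,-0.003,0]]])

```text
t: 8.2
ee_pos: [462.9, -287.9, 216.3]
ee_rot: [-3.105, -0.474, 0.0]
ft_force: [-0.0, 0.6, -0.8]
grip_width: 46.0
```

```bash
cat >> h.py <<'E'
def pic(fn,c,X,n=50,ov=()):
    im=r.camera(c).copy();im2=im.copy()
    for a in ov:
        e=(sil(c,*a)>.5).astype(np.uint8);im2[(e-cv2.erode(e,np.ones((3,3))))>0]=(255,0,0)
    x,y=proj(c,X)[0].astype(int);x=max(n,min(639-n,x));y=max(n,min(399-n,y));w=slice(y-n,y+n),slice(x-n,x+n)
    cv2.imwrite(fn,np.hstack([cv2.resize(q[w][:,:,::-1],(400,400),interpolation=cv2.INTER_CUBIC) for q in(im,im2)]))
E
python3 - <<'E'
from h import *
go(461.5,-289.5,126)
s=r.get_state()["ee_pos"]
pic("pics/f1s.png","scene",[461,-289,150],50,[("collar",s[0],s[1],s[2]-14),("flask",461.5,-289.5,0)])
pic("pics/f1t.png","top",[461,-289,150],50,[("collar",s[0],s[1],s[2]-14),("flask",461.5,-289.5,0)])
E
```

```text
t 8.2 pos [ 462.9 -287.9  216.3] rot [-3.105 -0.474  0.   ] w 46.0 F [-0.   0.6 -0.8]
tool delta m [-0.0019  0.0012  0.0903] dist 90
```

View pics/f1s.png

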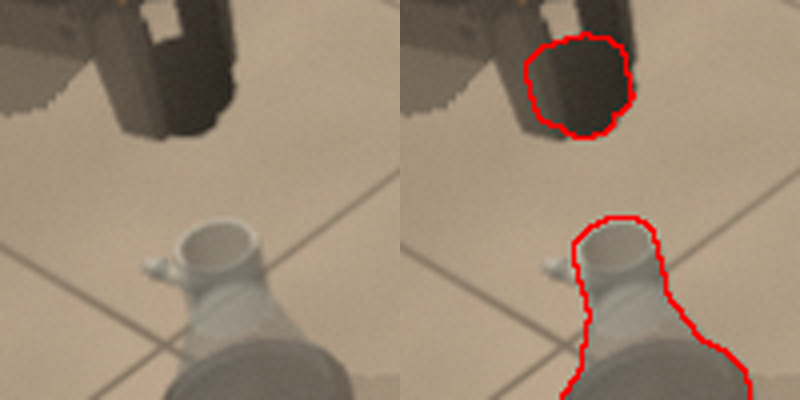

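View pics/f1t.png

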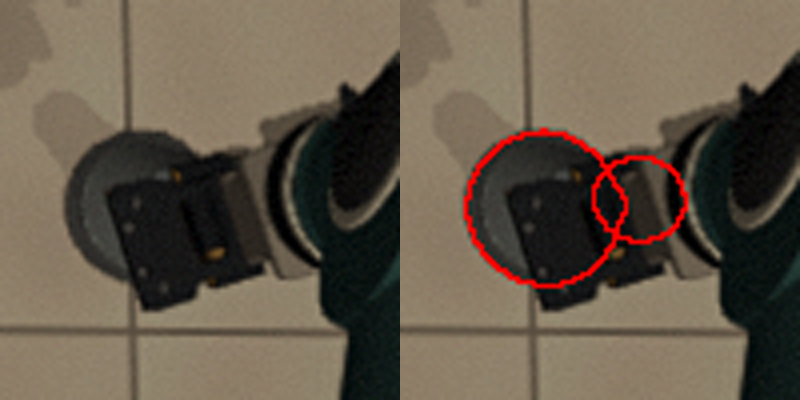

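step_arm(targets=[[[-0.001,0.001,0.03,0],[-0.001,0.001,0.06,0],[-0.001,0.001,0.07,0],[-0.001,0.001,0.075,0],[-0.001,0.001,0.08,0],[-0.001,0.001,0.08,0]]])

```text
t: 9.05
ee_pos: [461.8, -291.0, 136.9]
ee_rot: [3.106, 0.469, 0.001]
ft_force: [0.7, -0.3, 0.5]
grip_width: 45.8
```

Run:
```python
from h import *
go(461.5,-289.5,126)
s=r.get_state()["ee_pos"]
pic("pics/f2s.png","scene",[461,-289,150],40,[("collar",s[0],s[1],s[2]-14)])
```

```text
t 9.05 pos [ 461.8 -291.   136.9] rot [3.106e+00 4.690e-01 1.000e-03] w 45.8 F [ 0.7 -0.3  0.5]
tool delta m [ 0.0002 -0.0015  0.0109] dist 11
```

View pics/f2s.png

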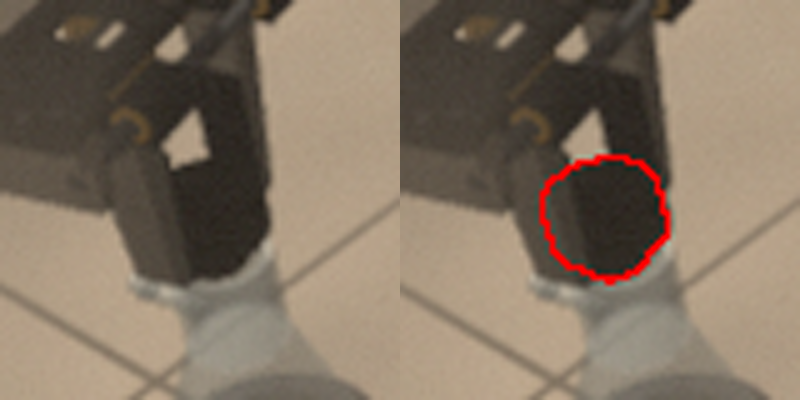

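Looks centred; go down until it seats.

step_arm(targets=[[[0,-0.001,0.004,0],[0,-0.001,0.007,0],[0,-0.001,0.009,0],[0,-0.001,0.009,0],[0,-0.001,0.009,0]]])

```text
t: 9.72
ee_pos: [461.3, -290.0, 127.6]
ee_rot: [3.106, 0.469, 0.0]
ft_force: [0.4, -0.2, -0.5]
grip_width: 46.0
```

step_arm(targets=[[[0,0,0.001,0],[0,0,0.002,0],[0,0,0.003,0],[0,0,0.003,0]]])

```text
t: 10.22
ee_pos: [461.3, -290.0, 124.6]
ee_rot: [3.106, 0.469, -0.0]
ft_force: [-1.2, -0.3, 0.1]
grip_width: 46.0
```

step_arm(targets=[[[0,0,0.001,0],[0,0,0.001,0],[0,0,0.002,0],[0,0,0.002,0]]])

```text
t: 10.72
ee_pos: [461.3, -290.0, 124.4]
ee_rot: [3.106, 0.469, -0.0]
ft_force: [-4.0, 2.3, 14.8]
grip_width: 46.0
```

step_arm(targets=[[[0,0,-0.001,0],[0,0,-0.001,0],[0,0,-0.001,0],[0,0,-0.001,0],[0,0,-0.03,0],[0,0,-0.08,0],[0,0,-0.12,0],[0,0,-0.12,0]]], claw=1)

```text
t: 11.72
ee_pos: [463.0, -290.9, 245.8]
ee_rot: [3.102, 0.468, 0.008]
ft_force: [0.4, 0.7, -0.7]
grip_width: 91.5
```

Run:
```python
from h import *
go(617.7,-127.6,240)
pic("pics/f3s.png","scene",[461,-289,150],40,[("collar",461.5,-289.8,111)])
```

```text
t 11.72 pos [ 463.  -290.9  245.8] rot [3.102 0.468 0.008] w 91.5 F [ 0.4  0.7 -0.7]
tool delta m [ 0.196  -0.1104  0.0061] dist 225
```

View pics/f3s.png

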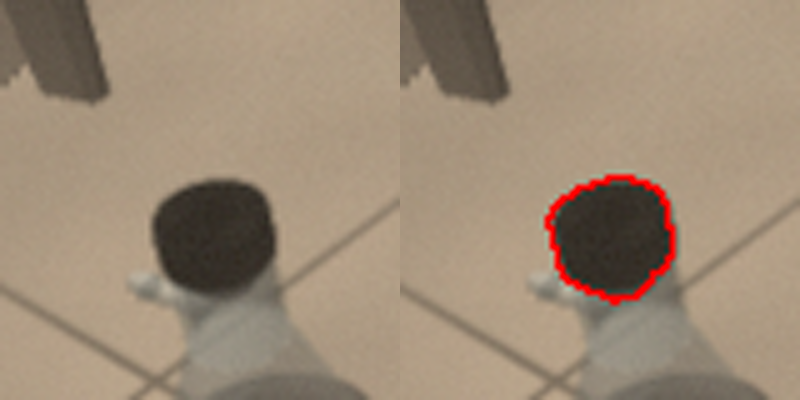

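step_arm(targets=[[[0.196,-0.11,0.03,0],[0.196,-0.11,0.03,0],[0.196,-0.11,0.03,0],[0.196,-0.11,0.03,0],[0.196,-0.11,0.08,0],[0.196,-0.11,0.12,0],[0.196,-0.11,0.12,0],[0.196,-0.11,0.12,0]]])

```text
t: 12.78
ee_pos: [616.5, -127.0, 123.1]
ee_rot: [-3.106, -0.469, -0.001]
ft_force: [-0.6, -0.3, 0.5]
grip_width: 91.9
```

Run:
```python
from h import *
go(617.7,-127.6,48)
pic("pics/h1s.png","scene",[617,-127,60],40,[("holder",617.7,-127.6,10)])
go(617.7,-127.6,48)
```

```text
t 12.78 pos [ 616.5 -127.   123.1] rot [-3.106e+00 -4.690e-01 -1.000e-03] w 91.9 F [-0.6 -0.3  0.5]
tool delta m [0.001  0.0009 0.0751] dist 75
t 12.82 pos [ 617.  -127.1  124. ] rot [3.106e+00 4.690e-01 3.000e-03] w 92.0 F [-0.5 -0.7 -0.5]
tool delta m [0.0004 0.0006 0.076 ] dist 76
```

View pics/h1s.png

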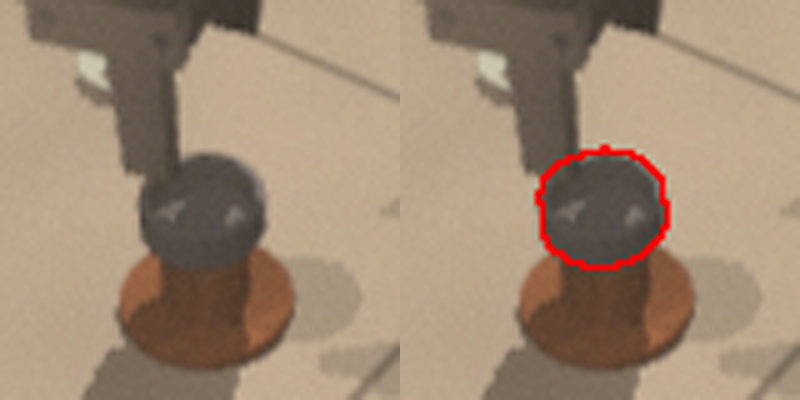

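step_arm(targets=[[[0,0,0.04,0],[0,0,0.065,0],[0,0,0.076,0],[0,0,0.076,0],[0,0,0.076,0]]])

```text
t: 13.45
ee_pos: [617.2, -127.2, 48.2]
ee_rot: [3.106, 0.469, 0.004]
ft_force: [-0.0, 1.4, -0.1]
grip_width: 92.0
```

step_arm(targets=[[[0,0,0,0],[0,0,0,0],[0,0,0,0],[0,0,0,0],[0,0,0,0],[0,0,0,0],[0,0,0,0]]], claw=-1, squeeze=15)

```text
t: 14.32
ee_pos: [616.2, -127.3, 46.8]
ee_rot: [3.106, 0.469, 0.001]
ft_force: [0.2, -1.2, 2.2]
grip_width: 56.0
```

step_arm(targets=[[[0,0,-0.02,0],[0,0,-0.06,0],[0,0,-0.12,0],[0,0,-0.18,0],[0,0,-0.21,0],[0,0,-0.21,0],[0,0,-0.21,0]]])

```text
t: 15.2
ee_pos: [615.0, -126.6, 255.6]
ee_rot: [-3.105, -0.47, 0.003]
ft_force: [-0.5, 0.2, -1.0]
grip_width: 55.8
```

Run:
```python
from h import *
go(461.5,-289.8,258)
s=r.get_state()["ee_pos"]
pic("pics/h2s.png","scene",s,40,[("holderful",s[0],s[1],s[2]-38)])
```

```text
t 15.2 pos [ 615.  -126.6  255.6] rot [-3.105e+00 -4.700e-01  3.000e-03] w 55.8 F [-0.5  0.2 -1. ]
tool delta m [-0.1949  0.1105 -0.0021] dist 224
```

View pics/h2s.png

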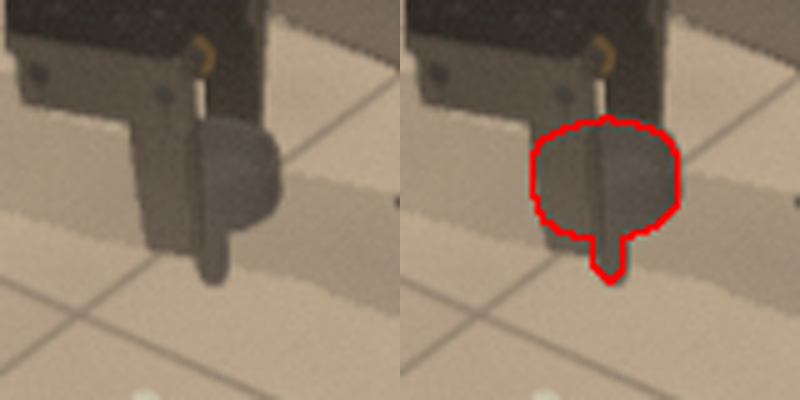

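step_arm(targets=[[[-0.196,0.11,-0.002,0],[-0.196,0.11,-0.002,0],[-0.196,0.11,-0.002,0],[-0.196,0.11,-0.002,0],[-0.196,0.11,-0.002,0],[-0.196,0.11,-0.002,0],[-0.196,0.11,-0.002,0]]])

```text
t: 16.12
ee_pos: [462.1, -288.4, 258.0]
ee_rot: [-3.105, -0.473, 0.001]
ft_force: [-0.7, -0.2, 0.2]
grip_width: 55.9
```

Run:
```python
from h import *
go(461.3,-290,195)
```

```text
t 16.12 pos [ 462.1 -288.4  258. ] rot [-3.105e+00 -4.730e-01  1.000e-03] w 55.9 F [-0.7 -0.2  0.2]
tool delta m [-0.0012  0.0013  0.063 ] dist 63
```

step_arm(targets=[[[-0.001,0.001,0.03,0],[-0.001,0.001,0.055,0],[-0.001,0.001,0.066,0],[-0.001,0.001,0.066,0],[-0.001,0.001,0.066,0]]])

```text
t: 16.75
ee_pos: [461.4, -291.3, 193.5]
ee_rot: [3.105, 0.47, 0.002]
ft_force: [-0.5, 0.2, 0.0]
grip_width: 55.9
```

Run:
```python
from h import *
go(461.3,-290,150)
s=r.get_state()["ee_pos"]
pic("pics/h3s.png","scene",[461,-289,155],40,[("holderful",s[0],s[1],s[2]-38),("collar",461.3,-290,111)])
```

```text
t 16.75 pos [ 461.4 -291.3  193.5] rot [3.105e+00 4.700e-01 2.000e-03] w 55.9 F [-0.5  0.2  0. ]
tool delta m [ 0.0002 -0.0013  0.0435] dist 44
```

View pics/h3s.png

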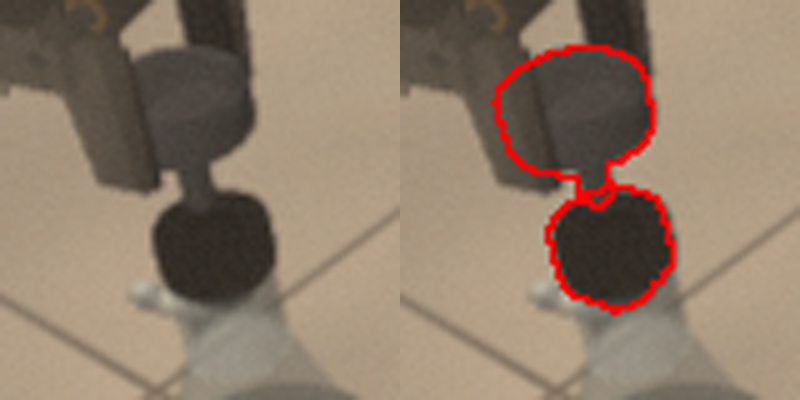

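step_arm(targets=[[[0,-0.001,0.006,0],[0,-0.001,0.014,0],[0,-0.001,0.022,0],[0,-0.001,0.03,0],[0,-0.001,0.036,0],[0,-0.001,0.04,0],[0,-0.001,0.04,0]]])

```text
t: 17.68
ee_pos: [460.1, -290.2, 152.3]
ee_rot: [-3.106, -0.469, 0.001]
ft_force: [-0.1, -0.1, -0.3]
grip_width: 56.0
```

step_arm(targets=[[[0,0,0.003,0],[0,0,0.005,0],[0,0,0.006,0],[0,0,0.007,0],[0,0,0.007,0]]])

```text
t: 18.3
ee_pos: [460.3, -290.3, 145.5]
ee_rot: [-3.106, -0.469, 0.0]
ft_force: [0.2, 0.6, -0.4]
grip_width: 55.6
```

step_arm(targets=[[[0,0,0.001,0],[0,0,0.0015,0],[0,0,0.002,0],[0,0,0.002,0]]])

```text
t: 18.8
ee_pos: [460.3, -290.3, 143.7]
ee_rot: [3.106, 0.469, 0.0]
ft_force: [-0.3, 0.6, 1.1]
grip_width: 55.7
```

step_arm(targets=[[[0,0,0.001,0],[0,0,0.0015,0],[0,0,0.002,0],[0,0,0.002,0]]])

```text
t: 19.3
ee_pos: [460.4, -290.3, 143.6]
ee_rot: [3.106, 0.469, 0.0]
ft_force: [-6.0, 2.7, 15.2]
grip_width: 56.1
```

step_arm(targets=[[[0,0,-0.001,0],[0,0,-0.001,0],[0,0,-0.001,0],[0,0,-0.001,0],[0,0,-0.03,0],[0,0,-0.08,0],[0,0,-0.12,0],[0,0,-0.12,0]]], claw=1)

```text
t: 20.3
ee_pos: [462.1, -291.2, 264.8]
ee_rot: [3.102, 0.468, 0.008]
ft_force: [-0.7, 0.8, 0.8]
grip_width: 92.1
```

Run:
```python
from h import *
go(468,273.9,240)
pic("pics/h4s.png","scene",[461,-289,155],40,[("holder",460.5,-290.2,107)])
```

```text
t 20.3 pos [ 462.1 -291.2  264.8] rot [3.102 0.468 0.008] w 92.1 F [-0.7  0.8  0.8]
tool delta m [ 0.1723 -0.5382  0.0228] dist 566
```

View pics/h4s.png

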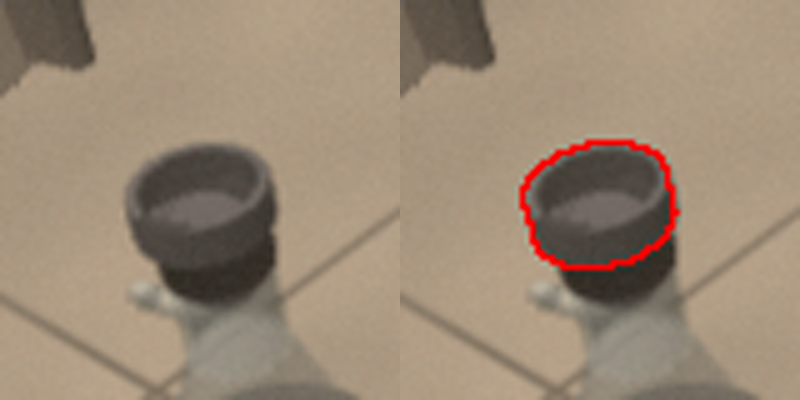

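step_arm(targets=[[[0.172,-0.538,0,0],[0.172,-0.538,0,0],[0.172,-0.538,0,0],[0.172,-0.538,0,0],[0.172,-0.538,0,0],[0.172,-0.538,0,0],[0.172,-0.538,0,0],[0.172,-0.538,0.03,0],[0.172,-0.538,0.06,0],[0.172,-0.538,0.1,0]]])

```text
t: 21.6
ee_pos: [464.6, 278.5, 159.9]
ee_rot: [-3.103, -0.476, -0.0]
ft_force: [-0.3, -0.8, -0.3]
grip_width: 91.9
```

Run:
```python
from h import *
go(468,273.9,120)
```

```text
t 21.6 pos [464.6 278.5 159.9] rot [-3.103 -0.476 -0.   ] w 91.9 F [-0.3 -0.8 -0.3]
tool delta m [0.0018 0.0055 0.0399] dist 40
```

step_arm(targets=[[[0.002,0.005,0.04,0],[0.002,0.005,0.07,0],[0.002,0.005,0.07,0],[0.002,0.005,0.07,0]]])

```text
t: 22.1
ee_pos: [469.1, 270.7, 91.9]
ee_rot: [-3.106, -0.47, 0.0]
ft_force: [0.4, 0.2, -0.7]
grip_width: 91.8
```

Run:
```python
from h import *
go(468,273.9,21)
pic("pics/k1s.png","scene",[468,274,40],40,[("crucible",468,273.9,0)])
go(468,273.9,21)
```

```text
t 22.1 pos [469.1 270.7  91.9] rot [-3.106 -0.47   0.   ] w 91.8 F [ 0.4  0.2 -0.7]
tool delta m [-0.0001 -0.0033  0.0709] dist 71
t 22.15 pos [469.5 270.9  92.5] rot [-3.106e+00 -4.690e-01 -2.000e-03] w 91.6 F [-0.2 -0.3  0.4]
tool delta m [-0.0007 -0.0033  0.0715] dist 72
```

View pics/k1s.png

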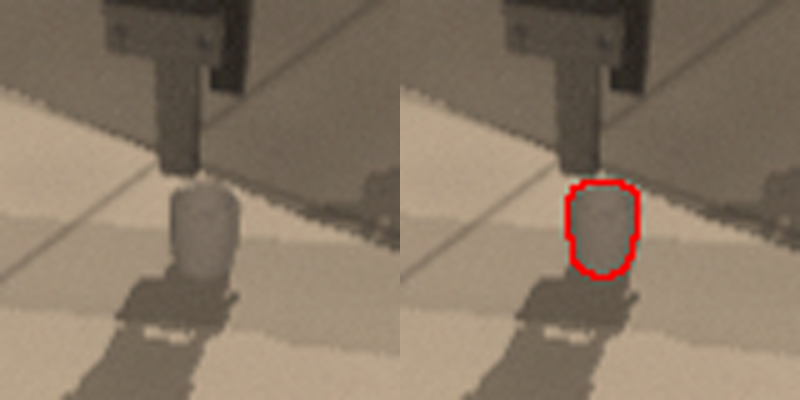

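step_arm(targets=[[[0,-0.003,0.03,0],[0,-0.003,0.06,0],[0,-0.003,0.07,0],[0,-0.003,0.07,0],[0,-0.003,0.07,0]]])

```text
t: 22.78
ee_pos: [469.1, 273.8, 22.9]
ee_rot: [-3.106, -0.469, -0.003]
ft_force: [-0.3, 0.4, 0.7]
grip_width: 92.1
```

step_arm(targets=[[[0,0,0,0],[0,0,0,0],[0,0,0,0],[0,0,0,0],[0,0,0,0],[0,0,0,0],[0,0,0,0],[0,0,0,0]]], claw=-1, squeeze=15)

```text
t: 23.78
ee_pos: [468.3, 273.1, 21.5]
ee_rot: [3.106, 0.469, -0.0]
ft_force: [0.5, -0.9, -0.2]
grip_width: 41.8
```

step_arm(targets=[[[0,0,-0.02,0],[0,0,-0.06,0],[0,0,-0.12,0],[0,0,-0.18,0],[0,0,-0.23,0],[0,0,-0.23,0],[0,0,-0.23,0]]])

```text
t: 24.65
ee_pos: [467.8, 272.8, 251.7]
ee_rot: [3.106, 0.469, 0.0]
ft_force: [0.5, 0.7, -0.3]
grip_width: 41.6
```

Run:
```python
from h import *
go(460.8,-290.2,250)
s=r.get_state()["ee_pos"]
pic("pics/k2s.png","scene",s,40,[("crucible",s[0],s[1],s[2]-21.5)])
```

```text
t 24.65 pos [467.8 272.8 251.7] rot [3.106 0.469 0.   ] w 41.6 F [ 0.5  0.7 -0.3]
tool delta m [-0.173   0.5359  0.002 ] dist 563
```

View pics/k2s.png

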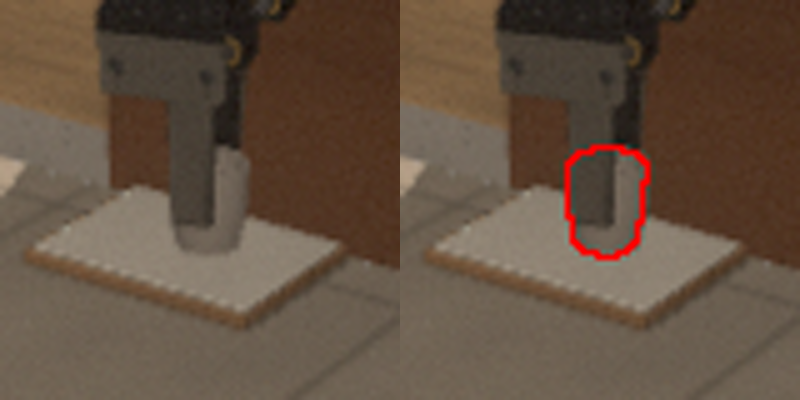

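step_arm(targets=[[[-0.173,0.536,0,0],[-0.173,0.536,0,0],[-0.173,0.536,0,0],[-0.173,0.536,0,0],[-0.173,0.536,0,0],[-0.173,0.536,0,0],[-0.173,0.536,0,0],[-0.173,0.536,0,0],[-0.173,0.536,0,0],[-0.173,0.536,0,0]]])

```text
t: 25.95
ee_pos: [458.8, -295.0, 249.2]
ee_rot: [-3.107, -0.455, 0.006]
ft_force: [0.4, 1.1, -1.4]
grip_width: 41.7
```

step_arm(targets=[[[0,0,0,0],[0,0,0,0],[0,0,0,0]]])

```text
t: 26.32
ee_pos: [461.6, -288.6, 251.6]
ee_rot: [-3.106, -0.473, 0.0]
ft_force: [-0.6, 0.1, -0.5]
grip_width: 41.8
```

Run:
```python
from h import *
go(460.8,-290.2,202)
s=r.get_state()["ee_pos"]
pic("pics/k3s.png","scene",[461,-290,190],40,[("crucible",s[0],s[1],s[2]-21.5),("holder",460.5,-290.2,107)])
```

```text
t 26.32 pos [ 461.6 -288.6  251.6] rot [-3.106 -0.473  0.   ] w 41.8 F [-0.6  0.1 -0.5]
tool delta m [-0.0012  0.0013  0.0496] dist 50
```

View pics/k3s.png

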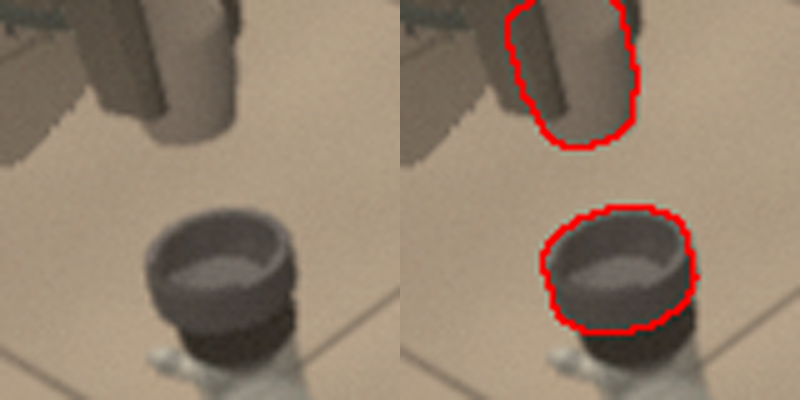

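step_arm(targets=[[[-0.001,0.001,0.03,0],[-0.001,0.001,0.045,0],[-0.001,0.001,0.051,0],[-0.001,0.001,0.051,0],[-0.001,0.001,0.051,0],[-0.001,0.001,0.051,0]]])

```text
t: 27.12
ee_pos: [461.0, -291.4, 201.2]
ee_rot: [3.106, 0.469, 0.001]
ft_force: [-0.1, -0.4, -1.0]
grip_width: 42.1
```

Run:
```python
from h import *
s=r.get_state()["ee_pos"]
pic("pics/k4s.png","scene",[461,-290,190],40,[("crucible",s[0],s[1],s[2]-21.5),("holder",460.5,-290.2,107)])
go(460.8,-290.2,172.5)
```

```text
t 27.18 pos [ 460.9 -291.4  201.1] rot [3.106e+00 4.690e-01 1.000e-03] w 41.4 F [ 0.8  0.2 -1. ]
tool delta m [ 0.0003 -0.0012  0.0286] dist 29
```

View pics/k4s.png

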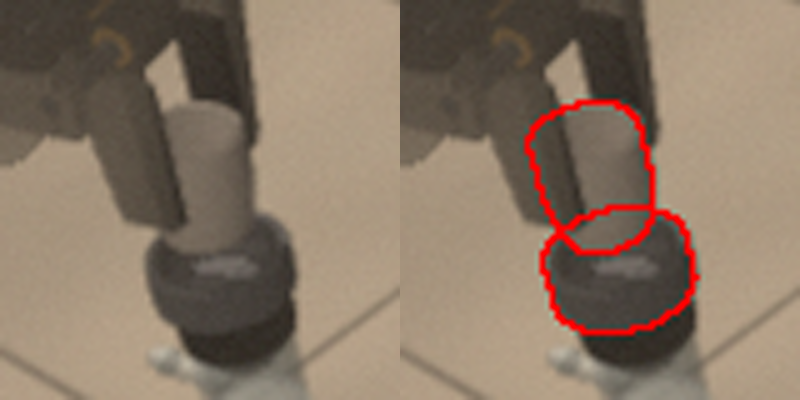

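step_arm(targets=[[[0,-0.001,0.005,0],[0,-0.001,0.01,0],[0,-0.001,0.015,0],[0,-0.001,0.02,0],[0,-0.001,0.025,0],[0,-0.001,0.026,0],[0,-0.001,0.026,0]]])

```text
t: 28.05
ee_pos: [460.3, -290.3, 174.5]
ee_rot: [-3.106, -0.469, 0.0]
ft_force: [0.1, -0.1, -0.5]
grip_width: 41.7
```

step_arm(targets=[[[0,0,0.001,0],[0,0,0.0015,0],[0,0,0.002,0],[0,0,0.0025,0],[0,0,0.0025,0]]])

```text
t: 28.68
ee_pos: [460.4, -290.3, 172.5]
ee_rot: [3.106, 0.469, 0.0]
ft_force: [-1.1, -0.3, 4.0]
grip_width: 41.9
```

step_arm(targets=[[[0,0,0.0005,0],[0,0,0.0005,0]]])

```text
t: 28.92
ee_pos: [460.4, -290.3, 172.4]
ee_rot: [3.106, 0.469, 0.0]
ft_force: [-1.6, 0.8, 6.9]
grip_width: 41.7
```

step_arm(targets=[[[0,0,0,0],[0,0,0,0],[0,0,0,0],[0,0,0,0],[0,0,-0.03,0],[0,0,-0.07,0],[0,0,-0.1,0],[0,0,-0.1,0]]], claw=1)

```text
t: 29.92
ee_pos: [461.6, -290.9, 273.8]
ee_rot: [3.103, 0.468, 0.006]
ft_force: [-0.8, -0.8, -0.1]
grip_width: 91.9
```

Run:
```python
from h import *
go(481.1,-20.9,272)
pic("pics/k5s.png","scene",[461,-290,190],40,[("crucible",460.5,-290.2,151)])
```

```text
t 29.93 pos [ 461.6 -290.9  273.8] rot [3.103 0.468 0.006] w 91.9 F [-0.8 -0.8 -0.1]
tool delta m [ 0.0984 -0.2522  0.0012] dist 271
```

View pics/k5s.png

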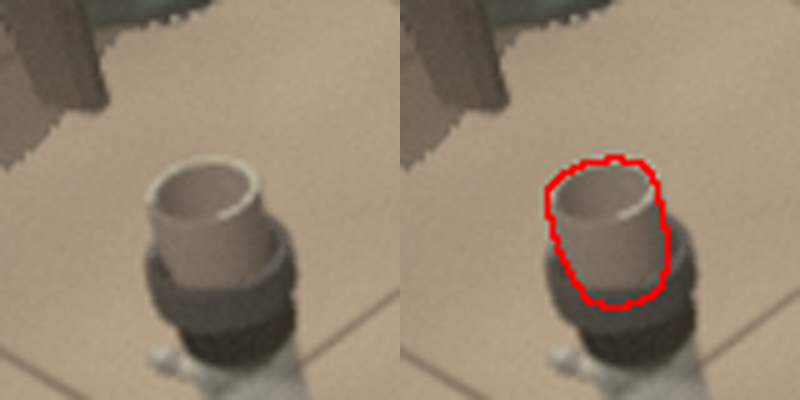

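step_arm(targets=[[[0.1,-0.252,0,0],[0.1,-0.252,0,0],[0.1,-0.252,0,0],[0.1,-0.252,0.04,0],[0.1,-0.252,0.09,0],[0.1,-0.252,0.14,0],[0.1,-0.252,0.18,0],[0.1,-0.252,0.18,0],[0.1,-0.252,0.18,0]]])

```text
t: 31.1
ee_pos: [481.9, -19.9, 92.2]
ee_rot: [-3.106, -0.469, -0.001]
ft_force: [-0.1, -0.4, 0.5]
grip_width: 91.7
```

Run:
```python
from h import *
pic("pics/l1s.png","scene",[481,-21,20],30,[("lid",481.1,-20.9,0)])
go(481.1,-20.9,11)
```

```text
t 31.15 pos [482.4 -20.   92.8] rot [3.106e+00 4.690e-01 3.000e-03] w 91.9 F [-0.1  0.2  1.3]
tool delta m [-0.0017  0.0004  0.0818] dist 82
```

View pics/l1s.png

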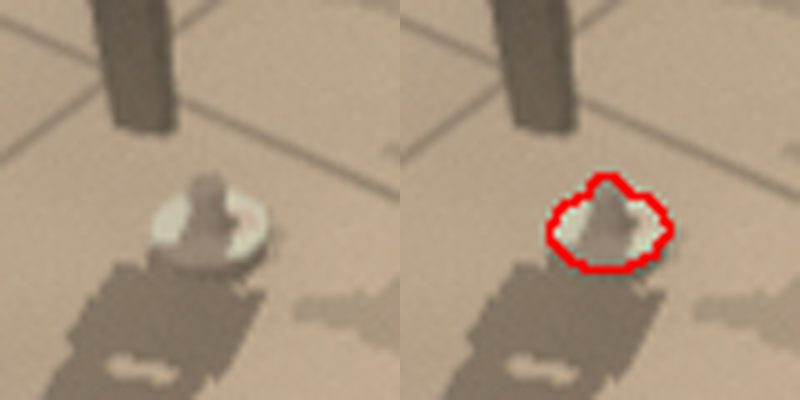

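step_arm(targets=[[[-0.001,0,0.03,0],[-0.001,0,0.06,0],[-0.001,0,0.074,0],[-0.001,0,0.078,0],[-0.001,0,0.078,0],[-0.001,0,0.078,0]]])

```text
t: 31.9
ee_pos: [481.3, -20.3, 14.5]
ee_rot: [3.106, 0.469, 0.003]
ft_force: [0.7, -0.0, 0.4]
grip_width: 92.0
```

step_arm(targets=[[[0,0,0.001,0],[0,0,0.001,0]]])

```text
t: 32.15
ee_pos: [480.6, -20.3, 12.8]
ee_rot: [3.106, 0.469, 0.001]
ft_force: [0.7, -0.6, 0.4]
grip_width: 91.9
```

step_arm(targets=[[[0,0,0,0],[0,0,0,0],[0,0,0,0],[0,0,0,0],[0,0,0,0],[0,0,0,0],[0,0,0,0],[0,0,0,0],[0,0,0,0],[0,0,0,0]]], claw=-1, squeeze=15)

```text
t: 33.4
ee_pos: [480.5, -20.3, 12.6]
ee_rot: [3.106, 0.469, 0.0]
ft_force: [-0.6, 0.2, 1.5]
grip_width: 13.1
```

step_arm(targets=[[[0,0,-0.01,0],[0,0,-0.03,0],[0,0,-0.06,0],[0,0,-0.06,0],[0,0,-0.06,0]]])

```text
t: 34.02
ee_pos: [480.2, -20.5, 72.5]
ee_rot: [3.106, 0.468, -0.0]
ft_force: [-0.4, 0.2, 0.1]
grip_width: 13.2
```

Run:
```python
from h import *
s=r.get_state()["ee_pos"]
pic("pics/l2s.png","scene",s,30,[("lid",s[0],s[1],s[2]-12.6)])
go(481.1,-20.9,280)
```

```text
t 34.08 pos [479.8 -20.5  72. ] rot [-3.106e+00 -4.690e-01  2.000e-03] w 13.5 F [ 0.4 -0.3 -1.1]
tool delta m [ 0.0008  0.0007 -0.208 ] dist 208
```

View pics/l2s.png

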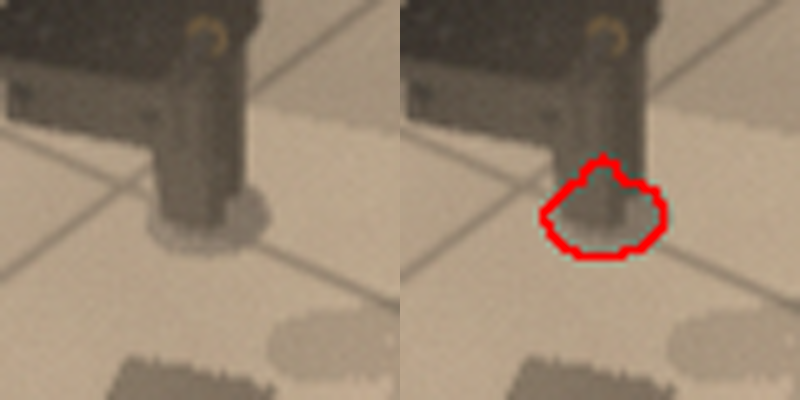

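step_arm(targets=[[[0,0,-0.05,0],[0,0,-0.1,0],[0,0,-0.16,0],[0,0,-0.208,0],[0,0,-0.208,0],[0,0,-0.208,0],[0,0,-0.208,0]]])

```text
t: 34.95
ee_pos: [479.4, -20.3, 278.6]
ee_rot: [-3.105, -0.469, 0.006]
ft_force: [-0.8, -0.1, 0.0]
grip_width: 13.2
```

Run:
```python
from h import *
s=r.get_state()["ee_pos"]
pic("pics/l3s.png","scene",s,25,[("lid",s[0],s[1],s[2]-12.6)])
go(460.6,-290.3,280)
```

```text
t 35.0 pos [479.6 -20.3 278.8] rot [-3.105 -0.469  0.005] w 13.0 F [ 0.1  0.2 -0.2]
tool delta m [-0.0979  0.2524 -0.0013] dist 271
```

View pics/l3s.png

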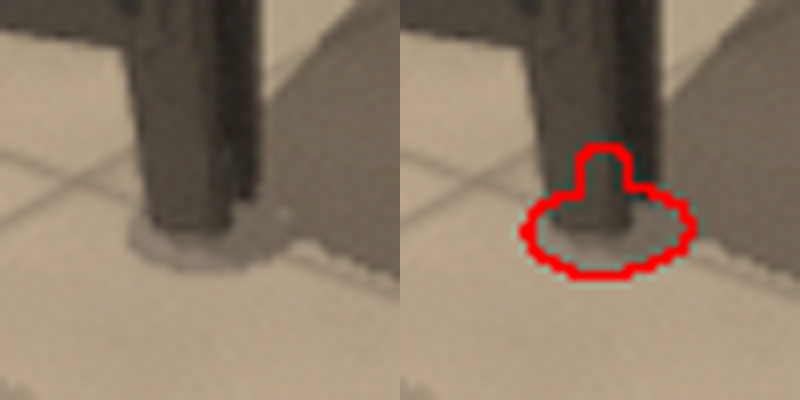

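Run:
```python
from h import *
im=r.camera("scene")
o=r.outline_of("scene","lid_center")
s=r.get_state()["ee_pos"]
x,y=proj("scene",s)[0].astype(int)
for d in o: print(d["p"],d["pixel"])
w=slice(y-20,y+20),slice(x-20,x+20)
q=im[w].astype(float);q=np.clip((q-60)*255/140,0,255).astype(np.uint8)[:,:,::-1]
m=(o[0]["pixels"][w]*255).astype(np.uint8)
cv2.imwrite("pics/l4.png",np.hstack([cv2.resize(q,(400,400),interpolation=cv2.INTER_NEAREST),cv2.cvtColor(cv2.resize(m,(400,400),interpolation=cv2.INTER_NEAREST),cv2.COLOR_GRAY2BGR)]))
```

```text
0.45 [258.8, 121.3]
```

View pics/l4.png

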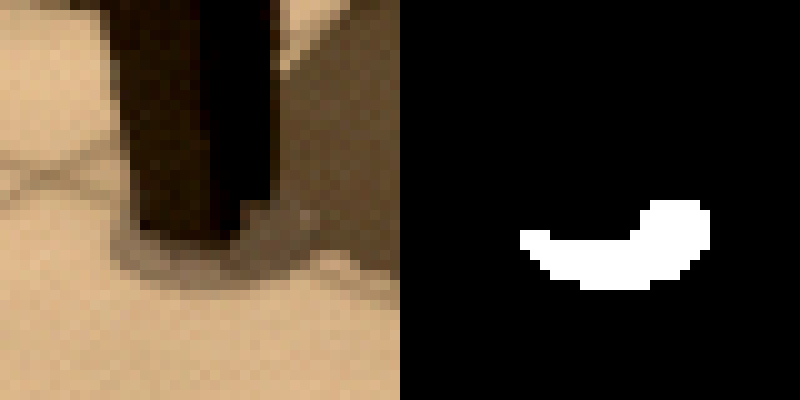

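step_arm(targets=[[[-0.05,0.126,0,0],[-0.05,0.126,0,0],[-0.05,0.126,0,0],[-0.098,0.252,0,0],[-0.098,0.252,0,0],[-0.098,0.252,0,0],[-0.098,0.252,0,0],[-0.098,0.252,0,0],[-0.098,0.252,0,0]]])

```text
t: 36.22
ee_pos: [461.9, -288.2, 280.8]
ee_rot: [-3.106, -0.474, -0.0]
ft_force: [-0.2, -0.7, -0.2]
grip_width: 13.4
```

Run:
```python
from h import *
go(460.5,-290.3,220)
```

```text
t 36.23 pos [ 461.9 -288.2  280.8] rot [-3.106 -0.474 -0.   ] w 13.4 F [-0.2 -0.7 -0.2]
tool delta m [-0.0019  0.0016  0.0608] dist 61
```

step_arm(targets=[[[-0.001,0.001,0.03,0],[-0.001,0.001,0.055,0],[-0.001,0.001,0.066,0],[-0.001,0.001,0.066,0],[-0.001,0.001,0.066,0],[-0.001,0.001,0.066,0]]])

```text
t: 36.98
ee_pos: [461.1, -291.5, 215.6]
ee_rot: [3.105, 0.469, 0.002]
ft_force: [-1.0, 0.2, -0.0]
grip_width: 13.5
```

Run:
```python
from h import *
s=r.get_state()["ee_pos"]
pic("pics/l5s.png","scene",[461,-290,200],30,[("lid",s[0],s[1],s[2]-12.6),("crucible",460.5,-290.2,151)])
go(460.5,-290.3,205)
```

```text
t 37.02 pos [ 461.  -291.4  215.4] rot [3.105e+00 4.690e-01 2.000e-03] w 13.5 F [-0.5  1.2 -0.2]
tool delta m [-0.0001 -0.0012  0.0104] dist 10
```

View pics/l5s.png

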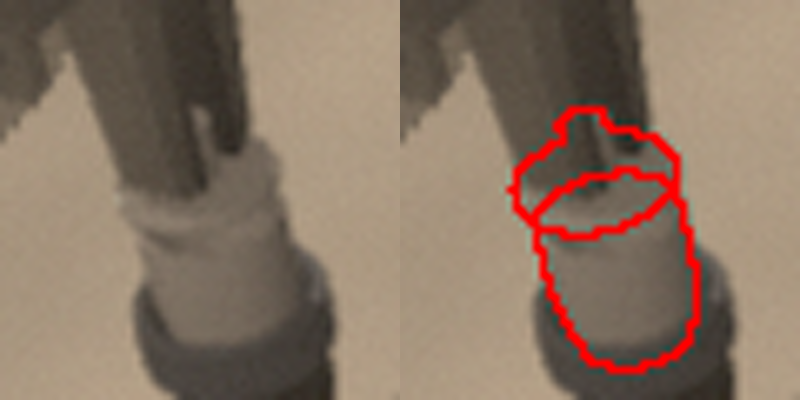

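step_arm(targets=[[[-0.001,-0.001,0,0],[-0.001,-0.001,0.003,0],[-0.001,-0.001,0.006,0],[-0.001,-0.001,0.008,0],[-0.001,-0.001,0.008,0],[-0.001,-0.001,0.008,0]]])

```text
t: 37.78
ee_pos: [459.4, -290.6, 206.6]
ee_rot: [3.106, 0.469, -0.0]
ft_force: [0.1, -0.1, -1.5]
grip_width: 13.2
```

Run:
```python
from h import *
s=r.get_state()["ee_pos"]
pic("pics/l6s.png","scene",[461,-290,200],30,[("lid",s[0],s[1],s[2]-12.6)])
go(460.5,-290.3,205)
```

```text
t 37.83 pos [ 459.4 -290.6  206.6] rot [3.106 0.469 0.   ] w 13.4 F [0.4 0.5 0.9]
tool delta m [0.0012 0.0001 0.0016] dist 2
```

View pics/l6s.png

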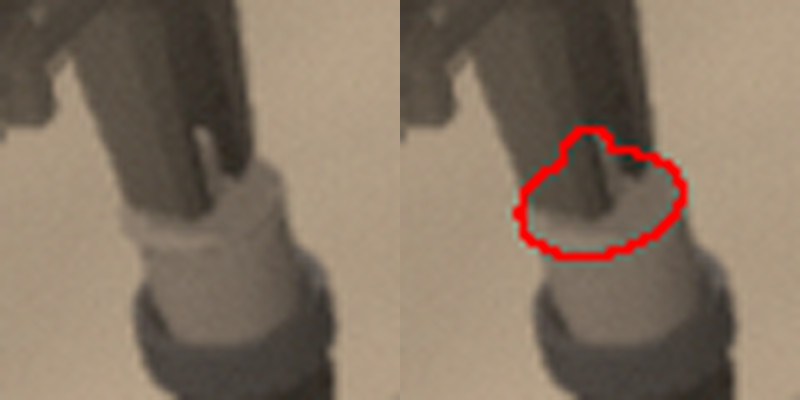

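step_arm(targets=[[[0,0,0.001,0],[0,0,0.0015,0],[0,0,0.002,0],[0,0,0.002,0]]])

```text
t: 38.33
ee_pos: [459.4, -290.6, 204.6]
ee_rot: [3.106, 0.469, 0.0]
ft_force: [-0.4, 0.6, -0.2]
grip_width: 13.3
```

step_arm(targets=[[[0,0,0.0005,0],[0,0,0.001,0],[0,0,0.001,0],[0,0,0.001,0]]])

```text
t: 38.83
ee_pos: [459.6, -290.7, 204.5]
ee_rot: [3.106, 0.469, 0.001]
ft_force: [-1.7, 0.1, 5.9]
grip_width: 13.6
```

step_arm(targets=[[[0,0,0,0],[0,0,0,0],[0,0,0,0],[0,0,0,0]]], claw=-0.5)

```text
t: 39.33
ee_pos: [459.3, -290.5, 203.4]
ee_rot: [-3.106, -0.469, 0.0]
ft_force: [-1.0, 0.7, 0.4]
grip_width: 22.6
```

Run:
```python
from h import *
pic("pics/l7s.png","scene",[461,-290,200],30,[("lid",460.5,-290.3,192)])
go(460.5,-290.3,205)
```

```text
t 39.38 pos [ 459.3 -290.6  203.4] rot [-3.106 -0.469  0.   ] w 23.2 F [-0.   0.8  0.5]
tool delta m [ 0.0013  0.0001 -0.0016] dist 2
```

View pics/l7s.png

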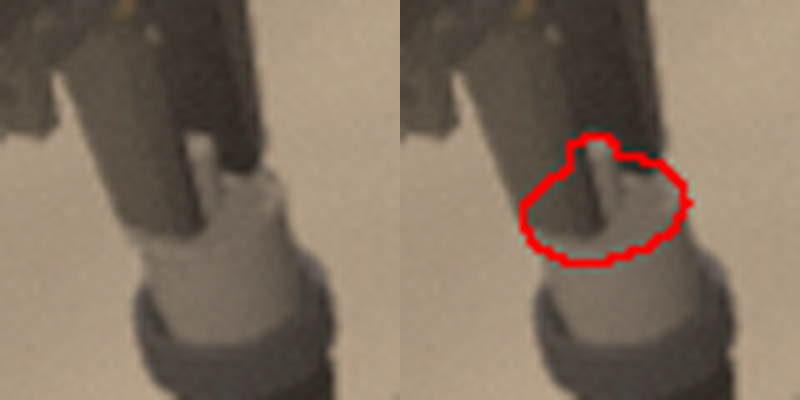

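Released cleanly; straight up, then away.

step_arm(targets=[[[0,0,-0.01,0],[0,0,-0.03,0],[0,0,-0.07,0],[0,0,-0.12,0],[0,-0.05,-0.12,0],[0,-0.1,-0.12,0],[0,-0.15,-0.12,0],[0,-0.2,-0.12,0],[0,-0.2,-0.12,0],[0,-0.2,-0.12,0]]])

```text
t: 40.62
ee_pos: [400.6, -100.1, 324.3]
ee_rot: [3.105, 0.468, 0.002]
ft_force: [-0.8, 0.1, -0.2]
grip_width: 23.0
```

Run:
```python
from h import *
pic("pics/z1.png","scene",[461,-290,170],40,[("lid",460.5,-290.3,192),("holder",460.5,-290.2,107)])
pic("pics/z2.png","top",[461,-290,170],40,[("lid",460.5,-290.3,192)])
cv2.imwrite("pics/z3.png",r.camera("scene")[:,:,::-1])
go(0,0,0)
```

```text
t 40.77 pos [ 400.5 -100.6  323.6] rot [-3.106 -0.466  0.   ] w 23.4 F [-0.4 -0.1 -0.3]
tool delta m [-0.3534 -0.2136  0.3236] dist 525
```

View pics/z1.png

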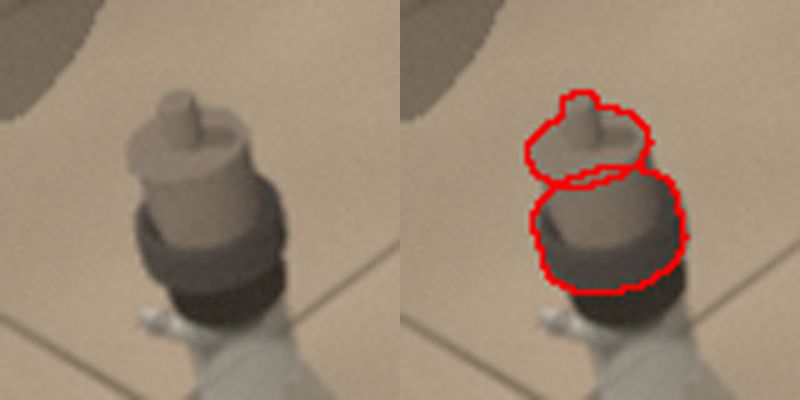

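View pics/z2.png

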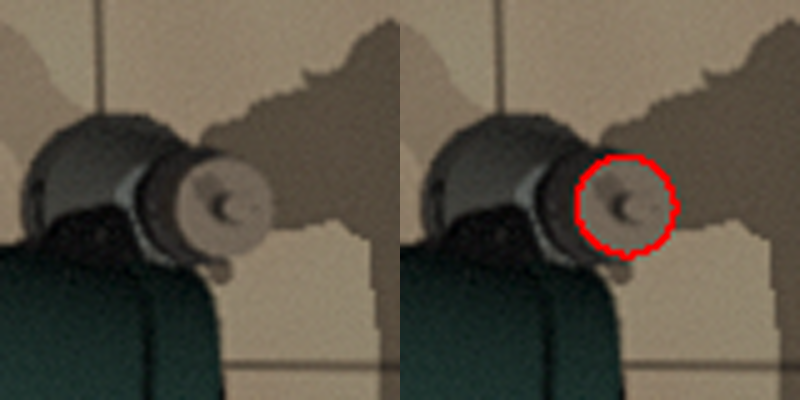

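View pics/z3.png

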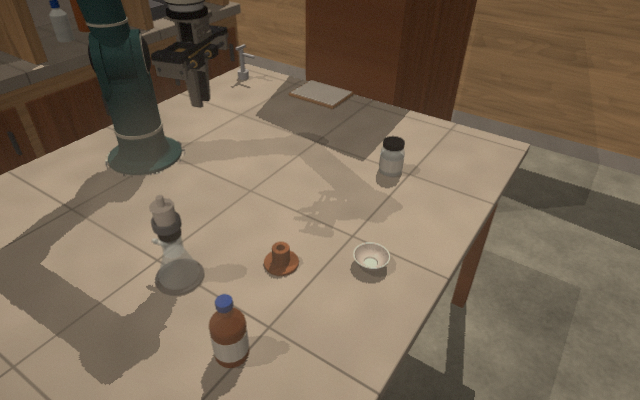

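Run:
```python
from workcell import r
print(r.hand_in())
```

```text
the job is handed in; nothing more can be done
None
```

The filtering set is together on the flask, in the order asked: collar, holder, crucible, lid. I handed it in at about 41 s of the 128 s allowed.

- **Seating:** I lowered each part until the wrist felt it land. The peak was about 15 N for the collar and holder and 6–7 N for the crucible and lid. The contact heights matched the seated heights within about 1.5 mm.
- **Last checks:** The final pictures show the stack upright and level, with the drawn outlines for the lid and holder fitting within about 1 pixel (roughly 2.5 mm). The gripper was well clear, and the wrist force had settled back to sensor noise. By eye, the two bottles and the dish look to be where they were in the first picture; I didn't measure them again.
- **Disagreements:**
  - The first single-point position estimates from the two cameras differed by up to about 15 mm. I used outline fits instead, which agreed to about 2–3 mm for the parts I handled and for the flask.
  - While carried, the lid looked a few degrees tilted and about 1 mm off centre. I corrected the offset before lowering it, and in the last pictures it sits level.

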